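# Unpin the access hatch and hold its lid at the balance point

### The arm

A 6-joint arm with a two-finger parallel gripper is mounted at the origin on the work surface. World frame = base frame: x ahead of the robot, y to its left, z up, the work surface at z = 0. Lengths are in m, angles in rad, forces in N, time in s.
With the tool pointing down it reaches from about 0.35 to 0.775 m from the base axis. Payload 5.5 kg.
Tool frame: the origin (TCP) lies between the finger pads, 19 mm behind the fingertips; this is the grasp point; z points along the fingers, y is the line along which they close (so a half turn about z gives the same grasp; the last joint's range is limited). The gripper opens to 85 mm and grips with 20 to 120 N. Pads are 22 mm wide; open, the fingers measure 114 mm over their backs; the gripper's body (76 mm by 85 mm) begins 54 mm behind the grasp point. The pads swing forward as they close: fully open they stand 13 mm farther back than shut.
Start: joints at [1.19, 0.313, 0.046, 1.304, 0, 1.431], TCP at [0.137, 0.558, 0.25] pointing down, gripper open.
Joint ranges: [-2.76, 2.76], [-0.86, 1.69], [-1.03, 1.26], [-2.2, 2.34], [-1.47, 1.5], [-3.14, 3.14]. Speed limits (rad/s): [2.57, 2.57, 3.14, 3.14, 3.14, 3.14].

### API

Orientations are given as a unit quaternion [w, x, y, z].
In Python, from workcell import get_state, read_camera, hand_in gives the robot as it stands.
- The arm moves only by the tool send_rows, never from a script. Its argument "increments" is a list of rows, each an object of numbers: "dx", "dy", "dz": the shift along the world's x, y, z in units of 25 mm (1.0 is 25 mm); "roll": the turn about the world's z in units of 8 degrees (1.0 is 8 degrees); "claw": the opening, from -1 (shut) to 1 (fully open). In form: [{"dx": .., "dy": .., "dz": .., "roll": .., "claw": ..}, ...]. A call has exactly 5 rows; each row is the pose to reach, as a shift and turn from the pose commanded when the call began; what a row does not reach only later rows make up. A row lasts 1/8 s, in which the tool goes at most 62.5 mm and 10.7 degrees, less where a joint would pass 70% of its speed; a pose out of reach is approached as far as the arm can. A call with a gripper value outside its range is refused whole. The fingers move at their own pace and stop on an object; "grip_force" is the grip in N (left out, the last holds). Time passes only in rows, so rows that repeat a pose let the fingers close, or fill a call up. It gives the time, the measured TCP pose, the force, the opening and the grip force at its end, in the units of the state.
- get_state(): the state, without advancing time (a new reading comes with each control period).
- read_camera(name): name is "scene" or "top" or "wrist"; returns a dict with "image" (384x512x3 uint8, blue, green, red), "fx", "fy", "cx", "cy" (pixels), "world_to_cam" (4x4, takes a point from world to camera coordinates). Camera axes: x right, y up, looking along -z (the intrinsics and any distortion apply to the point x, -y, -z); pixel columns grow to the right and rows downward; lengths in m; the calibration is good to about 2 mm. A picture is of the moment at which its call begins. There is no depth.
- hand_in(): hands the job in; it is judged then, once.
The state is a dict: "clock": time; "joint_pos": joint angles; "qvel": joint speeds; "tau": joint torques, N m; "tcp_pos": TCP position; "orientation": TCP orientation; "wrist_force": force on the tool from outside, world axes, zero at the start; "ft_torque": the same for the moment, N m; "finger_gap": finger opening in m; "grip_force": force on a finger pad.
Only numpy, scipy, OpenCV 4.12 (cv2) and the standard library are available. Lean on these libraries where they do the work, as an engineer would, in place of code of your own. Each camera call takes 0.05 s, during which the arm holds its last target. There are 200 camera calls.

### The job

Pull the drop pin up out of the hatch's latch and stand it in the tube pot on the bench. Then swing the hatch lid up by its bar handle to its balance point, where it stands upright over its hinges, and finish there with the handle still in the gripper, holding the lid still so that it falls neither way and a workmate can fit the stay. Do not let the lid go over onto its back stops, and leave the other things on the bench where they are.

Things in the scene. Friction and masses are not known exactly. Their poses are not given: they have to be found in the camera images.
- hatch: Fixed steel hatch: square curb 250 x 250 mm, 85 high; flanges at both y sides (310 over them). Origin: centre of underside; x from pin side to hinge side, y along the hinge. Lid flat on it, its top at z = 89 mm. Outside the pin side, at x -145, y -95: upright pin sleeve, bore 18, mouth at z = 77, and over it the lid's lug, 17 mm hole, top at 89. Stop tabs behind the hinge to x = 160, z = 143.
- lid (a joint): Lid angle, rad: 0 shut; grows as the free edge (pin side) swings up and over to the hinge side; 1.57 upright = balance point (true to 0.02); 1.95 on the back stops. Hinge almost free: let go away from upright, it falls shut or back. Cannot rise while the pin is in. Aluminium tread plate 250 x 250 x 4 mm, about 0.85 kg, free edge 254 mm from the hinge axis.
- lid_hinge (a point): Middle of the lid's hinge axis, at x 129, y 0, z 89 mm in the hatch frame; the axis runs along the hatch's y. The point's axes turn with the lid; with the lid shut they are the hatch's axes.
- lid_handle (a point): Middle of the handle: round bar 10 mm thick along the hatch's y, between two legs 110 mm apart. Lid shut: 236 mm from the hinge axis towards the pin side, 40 mm above the lid's top (z = 129). Lid upright: 236 mm above the axis, 40 mm beyond it; the lid's edge is 18 mm higher. 35 mm free between bar and plate: fingers can point down all the way while the bar turns between them.
- pin: Steel drop pin in the latch, 140 mm long, about 0.14 kg, upright. Origin at its lower tip, z up along it: shank 12 mm thick to z = 80 mm (tapered end), collar 25 wide at 80 to 85 that rests on the lug, ribbed round handle 18 thick at 85 to 140. It must rise 80 mm to clear the lug. Held lightly or carried fast it swings between the pads; grip it firmly.
- pin_tip (a point): The lower tip of the drop pin's shank (the pin's origin).
- pot: Tube pot, loose, 0.95 kg: an upright steel pipe offcut, 52 mm outside, 44 mm inside, on a square foot 90 x 90 x 8 mm. Origin at the centre of its underside, z up. Inner floor 10 mm and rim 90 mm above the bench. It is empty.
- pot_mouth (a point): Centre of the tube pot's mouth, at the height of the rim.
- spray: Bystander: white bottle with a black cap, 72 mm thick, 150 mm high. Origin at the centre of its underside.
- gusset_a: Bystander: steel angle bracket with bolt holes, foot 90 x 75 mm, upright plate 120 mm high, on the left. Origin under the middle of its foot; the upright plate is at x = +41 mm.
- studs: Bystander: flat steel bar 35 x 200 mm, long along its y, with four upright studs, 96 mm high, on the right. Origin at the centre of its underside.
- hammer: Bystander: hammer lying on the bench beyond the hatch, handle towards its own -x.
- clamp: Bystander: blue C-clamp lying flat beyond the hatch, about 160 x 110 mm, 16 mm high.

How it is judged:
On the way, in this order (a step that is already met when the one before it is completed fails the run):
1. the drop pin is drawn right out of the latch, tip above the lug, with the lid still shut (z of pin_tip in the frame of hatch above 0.091 m and value of joint lid below 0.1 rad), for 0.1 s.
2. the pin stands in the tube pot, let go, with the lid still shut (horizontal distance between pin_tip and pot below 0.024 m and z of pin_tip in the frame of pot below 0.03 m and contact force between the fingers and pin below 0.1 N and value of joint lid below 0.1 rad), for 0.2 s.
At the end, for the whole second after the job is handed in: The lid stands within 0.1 rad (6 degrees) of upright, turning slower than 0.05 rad/s, its handle bar gripped between the fingers (over 3 N, TCP within 30 mm of the bar, between its legs); the pin stands in the upright pot, its tip less than 30 mm above the pot's underside (value of joint lid between 1.47 and 1.67 rad and velocity of joint lid between -0.05 and 0.05 rad/s and contact force between the fingers and lid above 3 N and x of the grasp point in the frame of lid_handle between -0.03 and 0.03 m and y of the grasp point in the frame of lid_handle between -0.055 and 0.055 m and z of the grasp point in the frame of lid_handle between -0.03 and 0.03 m and horizontal distance between pin_tip and pot below 0.024 m and z of pin_tip in the frame of pot below 0.03 m and angle between pot's own z axis and vertical below 0.1 rad); the arm keeps its last pose, push and grip.
It fails at once if the lid went over towards its back stops (value of joint lid above 1.85 rad).
It fails at once if a bystander was pushed more than 30 mm (distance of any of spray, gusset_a, studs, hammer, clamp from where it was at the start of the episode above 0.03 m).
It also fails if it takes over 67 s, if anything falls off the work surface, if the arm or the gripper's body presses on something with over 40 N, if the wrist force passes 120 N, or if a joint passes its speed limit or range.

## Working session

There is one attempt and no reset: what is moved stays moved. The work goes in short steps, Python scripts to look and compute and a tool call to move; the robot and the scene stay as the last step left them, time stands still between calls to the robot, and variables do not carry over. Pictures are saved under pics/ and viewed, at most 12 in all, crops included, and the job is handed in when it is done.

Besides the shell and the picture viewer there is one more tool, called after "Emit:" as a command line: name --argument value ..., lists and objects as JSON in quotes. send_rows: Moves the arm, as the interface text tells. Its arguments: {"type":"object","properties":{"increments":{"type":"array","items":{"type":"object","properties":{"dx":{"type":"number"},"dy":{"type":"number"},"dz":{"type":"number"},"roll":{"type":"number"},"claw":{"type":"number"}}}},"grip_force":{"type":"number"}},"required":["increments"]}

```bash
mkdir -p pics; ls; python3 - <<'E'
from workcell import *
import cv2
for n in ("scene","top"):
    c=read_camera(n); cv2.imwrite(f"pics/{n}0.png",c["image"])
    print(n,c["fx"],c["cx"],c["cy"],[k for k in c]); print(c["world_to_cam"])
print(get_state())
E
```

```text
pics
scene 391.3861645378236 251.47584628315454 194.03859524177352 ['image', 'fx', 'fy', 'cx', 'cy', 'world_to_cam']
[[-0.87883781  0.47697256  0.01188605  0.51443816]
 [-0.36000791 -0.67926345  0.63952753  0.1348641 ]
 [ 0.31311085  0.55776191  0.7686763  -1.31639282]
 [ 0.          0.          0.          1.        ]]
top 383.30532178680676 254.8707696633873 193.17401827306688 ['image', 'fx', 'fy', 'cx', 'cy', 'world_to_cam']
[[-0.01029275 -0.99973149 -0.02076063  0.02094549]
 [ 0.98364569 -0.01385635  0.1795805  -0.6260993 ]
 [-0.17981995 -0.01857273  0.98352419 -1.23892557]
 [ 0.          0.          0.          1.        ]]
{'clock': 0.1, 'joint_pos': array([1.19039594e+00, 3.13927077e-01, 4.51200686e-02, 1.30362364e+00,
       2.08847245e-05, 1.43120301e+00]), 'qvel': array([-0.00101764, -0.0006841 ,  0.00206916,  0.00113792,  0.00058015,
        0.00090039]), 'tau': array([ 4.45591097e-03, -4.81724775e+01,  2.99243385e+01,  1.27370082e-02,
       -4.81340237e-05, -8.28892070e-06]), 'tcp_pos': array([0.13697181, 0.55801432, 0.24920826]), 'orientation': array([-2.20165148e-04,  1.20112798e-01,  9.92759915e-01, -7.87012493e-04]), 'wrist_force': array([ 0.59039624, -0.66813384, -0.33446316]), 'ft_torque': array([ 0.03193285, -0.02126387, -0.04421519]), 'grip_force': 0.0, 'finger_gap': 0.0854981402374012}
```

View pics/scene0.png

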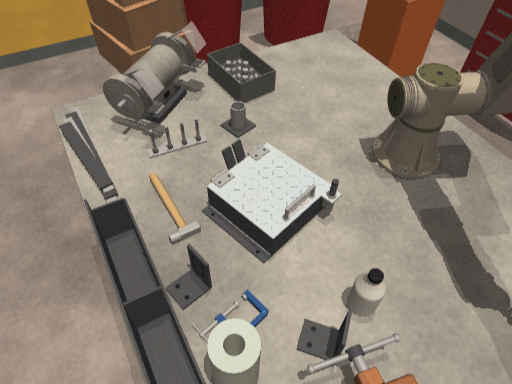

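View pics/top0.png

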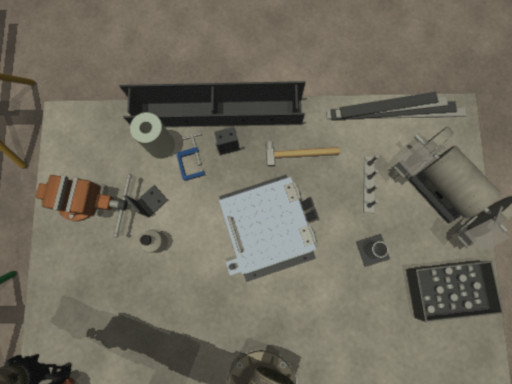

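Scene: hatch mid-bench with pin at top-view (233,266), the bar handle on the left edge (236,233), hinge side right; pot at (378,250). Next: enlarged crops.

```bash
python3 - <<'E'
import cv2
a=cv2.imread("pics/top0.png")[165:290,205:405]
cv2.imwrite("pics/topc.png",cv2.resize(a,None,fx=4,fy=4,interpolation=cv2.INTER_CUBIC))
a=cv2.imread("pics/scene0.png")[90:260,195:355]
cv2.imwrite("pics/scenec.png",cv2.resize(a,None,fx=3.5,fy=3.5,interpolation=cv2.INTER_CUBIC))
E
```

```text
(no output)
```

View pics/topc.png

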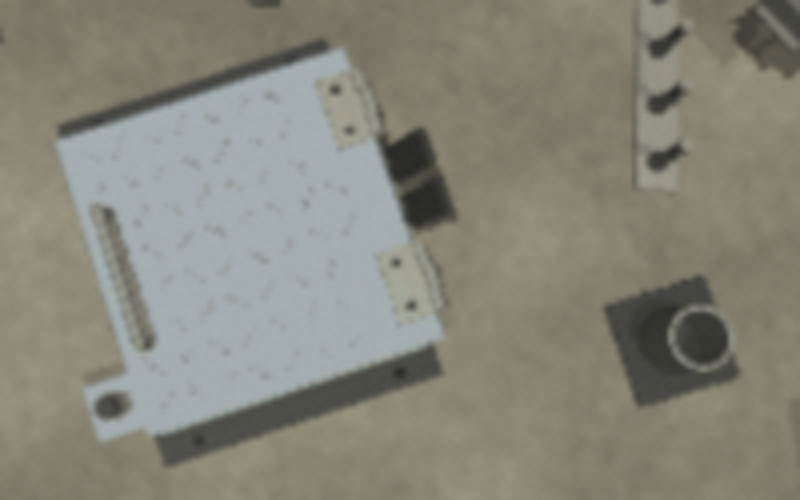

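View pics/scenec.png

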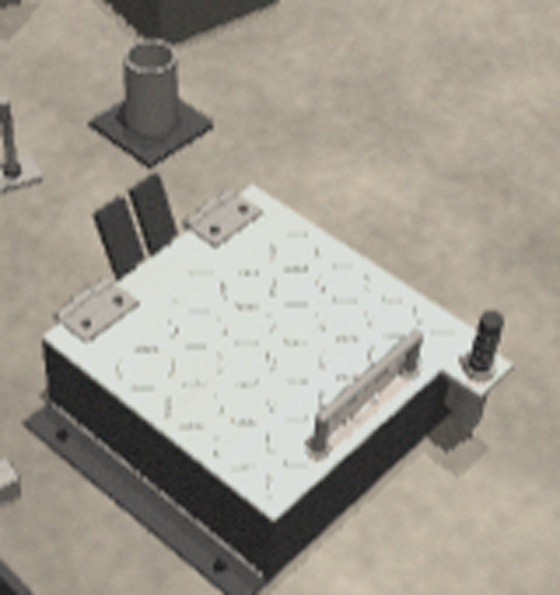

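```bash
cat > h.py <<'E'
import numpy as np
from workcell import *
from scipy.optimize import least_squares
def proj(c,P):
    p=np.c_[P,np.ones(len(P))]@c["world_to_cam"].T
    return np.c_[c["cx"]+c["fx"]*p[:,0]/-p[:,2], c["cy"]-c["fy"]*p[:,1]/-p[:,2]]
def place(q,L):
    c,s=np.cos(q[2]),np.sin(q[2]); L=np.asarray(L,float)/1000
    return np.c_[q[0]+c*L[:,0]-s*L[:,1], q[1]+s*L[:,0]+c*L[:,1], L[:,2]]
def fit(obs,q0):
    "obs: list of (cam, local mm points, pixels)"
    f=lambda q:np.concatenate([(proj(c,place(q,L))-px).ravel() for c,L,px in obs])
    r=least_squares(f,q0,loss="soft_l1"); return r.x,r.fun.reshape(-1,2)
def crop(p,s,o): return (np.array(p)+.5)/s-.5+np.array(o)
E
python3 - <<'E'
from h import *
T,S=read_camera("top"),read_camera("scene")
t=lambda p:crop(p,4,(205,165)); s=lambda p:crop(p,3.5,(195,90))
lt=[(-125,125,89),(-125,-125,89),(125,125,89),(125,-125,89),(-107,55,132),(-107,-55,132)]
pt=t([(58,142),(153,432),(345,50),(440,338),(103,208),(147,347)])
ls=[(-125,125,89),(125,125,89),(125,-125,89),(-145,-95,149)]
ps=s([(273,520),(43,340),(253,185),(492,316)])
q0=[.45,0,-1.4]
for o in ([(T,lt,pt)],[(S,ls,ps)],[(T,lt,pt),(S,ls,ps)]):
    q,r=fit(o,q0); print(q.round(4)); print(r.round(1).tolist())
f=[(0,0,90),(-45,45,8),(45,45,8),(45,-45,8),(-45,-45,8)]
ft=t([(701,338),(605,306),(705,277),(738,376),(638,407)])
g=[(0,0,90),(45,45,8),(-45,45,8),(45,-45,8)]
fs=s([(152,57),(90,124),(150,163),(213,124)])
print("pot")
p0=[.4,-.35,-1.4]
q,r=fit([(T,f,ft)],p0);print(q.round(4),r.round(1).tolist())
g=[(0,0,90)];
print(proj(S,place(q,[(0,0,90),(45,45,8),(-45,45,8),(45,-45,8),(-45,-45,8)])).round(1).tolist(),fs.round(1).tolist())
E
```

```text
[ 0.5174 -0.027  -1.2639]
[[0.2, 0.0], [-0.3, 1.3], [0.4, -0.4], [2.3, -0.1], [-0.6, 0.3], [-0.9, -0.9]]
[ 0.5147 -0.0257 -1.2618]
[[0.4, 0.2], [-0.4, -0.8], [-0.2, 0.0], [0.1, 0.3]]
[ 0.5161 -0.0262 -1.2627]
[[-0.1, 0.5], [-0.5, 1.7], [0.1, -0.1], [2.1, 0.3], [-0.8, 0.8], [-1.1, -0.4], [-0.2, 0.2], [-0.9, -0.8], [-0.6, 0.0], [-0.4, 0.4]]
pot
[ 0.4336 -0.3834 -1.3043] [[-0.1, -0.1], [-0.2, -0.3], [-0.1, -0.4], [0.5, 0.6], [0.1, 0.2]]
[[237.2, 106.4], [219.6, 124.7], [236.7, 137.3], [238.3, 113.7], [255.5, 125.6]] [[238.1, 105.9], [220.4, 125.1], [237.5, 136.2], [255.5, 125.1]]
```

Emit:
send_rows --increments '[{"dx": 1, "dy": -2, "roll": 0.8, "claw": 0.2}, {"dx": 2, "dy": -4, "roll": 1.6, "claw": 0.2}, {"dx": 3, "dy": -6, "roll": 2.4, "claw": 0.2}, {"dx": 4, "dy": -8, "roll": 3.2, "claw": 0.2}, {"dx": 5, "dy": -10, "roll": 3.94, "claw": 0.2}]' --grip_force 60

```text
schema error: expected keys dx, dy, dz, roll, claw
```

Emit:
send_rows --increments '[{"dx": 1, "dy": -2, "claw": 0.2}, {"dx": 2, "dy": -4, "claw": 0.2}, {"dx": 3, "dy": -6, "claw": 0.2}, {"dx": 4, "dy": -8, "claw": 0.2}, {"dx": 4.76, "dy": -9, "claw": 0.2}]'

```text
schema error: expected keys dx, dy, dz, roll, claw
```

Emit:
send_rows --increments '[{"dz": -0.4, "claw": 0.2}, {"dz": -0.8, "claw": 0.2}, {"dz": -0.8, "claw": 0.2}, {"dz": -0.8, "claw": 0.2}, {"dz": -0.8, "claw": 0.2}]'

```text
schema error: expected keys dx, dy, dz, roll, claw
```

```bash
python3 - <<'E'
from h import *
import cv2
s=get_state(); print(s)
c=read_camera("wrist"); im=c["image"].copy()
q=(0.5155,-0.026,-1.2625)
for p in proj(c,np.r_[place(q,[(-145,-95,149),(-145,-95,94),(-107,-55,134),(-125,-125,89)]),[s["tcp_pos"]]]): 
    print(p.round(1)); cv2.drawMarker(im,tuple(int(v) for v in p.round()),(0,0,255),0,8)
cv2.imwrite("pics/w1.png",im)
E
```

```text
{'clock': 0.2, 'joint_pos': array([1.19036287e+00, 3.13743049e-01, 4.53922468e-02, 1.30361482e+00,
       1.51346489e-05, 1.43119299e+00]), 'qvel': array([-8.19252932e-05, -2.55480939e-03,  3.67432847e-03, -2.47124499e-04,
       -5.68871268e-04, -5.65384172e-04]), 'tau': array([ 1.36273364e-03, -4.80543315e+01,  2.98522371e+01,  1.36119593e-02,
       -6.15881754e-05, -3.84133259e-06]), 'tcp_pos': array([0.13704024, 0.55813041, 0.24942429]), 'orientation': array([-1.57624835e-04,  1.20124255e-01,  9.92758693e-01, -5.63049134e-04]), 'wrist_force': array([0.51015641, 0.20574837, 0.20900359]), 'ft_torque': array([-0.00977903,  0.04179794,  0.0069881 ]), 'grip_force': 0.0, 'finger_gap': 0.08525867655785753}
[-130.5  514.9]
[-79.2 458. ]
[-109.2  529.7]
[-106.   444.5]
[256.9 271.7]
```

View pics/w1.png

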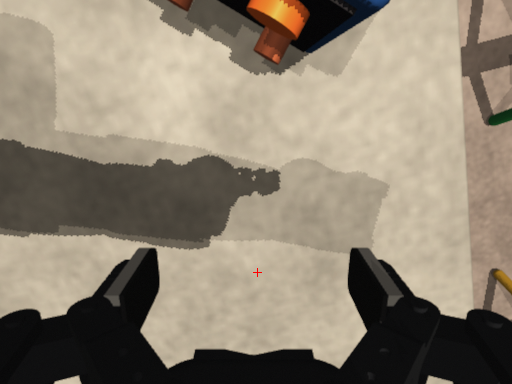

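The moves were refused (every key is required); the picture shows only bare bench under the fingers, TCP at (257,272). Resending in full.

Emit:
send_rows --increments '[{"dx": 1, "dy": -2, "dz": 0, "roll": 0.8, "claw": 0.2}, {"dx": 2, "dy": -4, "dz": 0, "roll": 1.6, "claw": 0.2}, {"dx": 3, "dy": -6, "dz": 0, "roll": 2.4, "claw": 0.2}, {"dx": 4, "dy": -8, "dz": 0, "roll": 3.2, "claw": 0.2}, {"dx": 5, "dy": -10, "dz": 0, "roll": 3.94, "claw": 0.2}]' --grip_force 60

```text
clock: 0.88
tcp_pos: [0.2626, 0.3069, 0.2501]
orientation: [0.0, -0.156, 0.988, 0.0]
wrist_force: [1.2, -0.2, -0.7]
finger_gap: 0.0512
grip_force: 0.0
```

Emit:
send_rows --increments '[{"dx": 1, "dy": -2, "dz": 0, "roll": 0, "claw": 0.2}, {"dx": 2, "dy": -4, "dz": 0, "roll": 0, "claw": 0.2}, {"dx": 3, "dy": -6, "dz": 0, "roll": 0, "claw": 0.2}, {"dx": 4, "dy": -8, "dz": -0.4, "roll": 0, "claw": 0.2}, {"dx": 4.75, "dy": -9, "dz": -0.8, "roll": 0, "claw": 0.2}]'

```text
clock: 1.5
tcp_pos: [0.3818, 0.0811, 0.2301]
orientation: [0.001, -0.153, 0.988, -0.0]
wrist_force: [-0.8, 0.9, 0.5]
finger_gap: 0.0512
grip_force: 0.0
```

```bash
python3 - <<'E'
from h import *
import cv2
s=get_state(); print(s["tcp_pos"])
c=read_camera("wrist"); im=c["image"].copy()
q=(0.5155,-0.026,-1.2625)
for p in proj(c,np.r_[place(q,[(-145,-95,149),(-145,-95,94),(-107,-55,134),(-125,-125,89)]),[s["tcp_pos"]]]): 
    print(p.round(1)); cv2.drawMarker(im,tuple(int(v) for v in p.round()),(0,0,255),0,8)
cv2.imwrite("pics/w2.png",im)
E
```

```text
[0.38176211 0.0811424  0.23005027]
[259.2 207.7]
[258.1 184.5]
[208.  250.9]
[233.6 147.6]
[257.1 273.6]
```

View pics/w2.png

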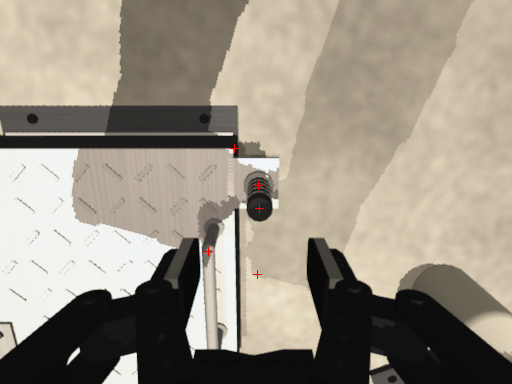

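The pin top is at (259,207), right on the prediction, so the fit is within about 1 mm. Going down to grip.

Emit:
send_rows --increments '[{"dx": 0, "dy": 0.08, "dz": -1.2, "roll": 0, "claw": 0.2}, {"dx": 0, "dy": 0.08, "dz": -2.4, "roll": 0, "claw": 0.2}, {"dx": 0, "dy": 0.08, "dz": -3.6, "roll": 0, "claw": 0.2}, {"dx": 0, "dy": 0.08, "dz": -4.24, "roll": 0, "claw": 0.2}, {"dx": 0, "dy": 0.08, "dz": -4.24, "roll": 0, "claw": 0.2}]' --grip_force 90

```text
clock: 2.17
tcp_pos: [0.3796, 0.0856, 0.1231]
orientation: [-0.001, -0.154, 0.988, 0.0]
wrist_force: [-0.4, 0.6, -0.2]
finger_gap: 0.0514
grip_force: 0.0
```

Emit:
send_rows --increments '[{"dx": 0, "dy": 0, "dz": 0, "roll": 0, "claw": -0.4}, {"dx": 0, "dy": 0, "dz": 0, "roll": 0, "claw": -1}, {"dx": 0, "dy": 0, "dz": 0, "roll": 0, "claw": -1}, {"dx": 0, "dy": 0, "dz": 0, "roll": 0, "claw": -1}, {"dx": 0, "dy": 0, "dz": 0, "roll": 0, "claw": -1}]'

```text
clock: 2.8
tcp_pos: [0.3817, 0.0854, 0.1251]
orientation: [0.001, -0.154, 0.988, -0.0]
wrist_force: [-1.5, 0.3, 6.8]
finger_gap: 0.0163
grip_force: 87.6
```

Emit:
send_rows --increments '[{"dx": 0, "dy": 0, "dz": 0.5, "roll": 0, "claw": -1}, {"dx": 0, "dy": 0, "dz": 1.2, "roll": 0, "claw": -1}, {"dx": 0, "dy": 0, "dz": 2, "roll": 0, "claw": -1}, {"dx": 0, "dy": 0, "dz": 2.8, "roll": 0, "claw": -1}, {"dx": 0, "dy": 0, "dz": 3.6, "roll": 0, "claw": -1}]'

```text
clock: 3.42
tcp_pos: [0.3808, 0.0855, 0.2153]
orientation: [0.0, -0.154, 0.988, 0.0]
wrist_force: [0.5, 0.2, -1.7]
finger_gap: 0.0161
grip_force: 87.7
```

Emit:
send_rows --increments '[{"dx": 0, "dy": 0, "dz": 0.7, "roll": 0, "claw": -1}, {"dx": 0, "dy": 0, "dz": 1.3, "roll": 0, "claw": -1}, {"dx": 0, "dy": 0, "dz": 1.7, "roll": 0, "claw": -1}, {"dx": 0, "dy": 0, "dz": 2, "roll": 0, "claw": -1}, {"dx": 0, "dy": 0, "dz": 2, "roll": 0, "claw": -1}]'

```text
clock: 4.05
tcp_pos: [0.3811, 0.0855, 0.2644]
orientation: [0.0, -0.154, 0.988, 0.0]
wrist_force: [0.2, 0.2, -2.2]
finger_gap: 0.0162
grip_force: 87.7
```

```bash
python3 - <<'E'
from h import *
import cv2
s=get_state(); print(s["tcp_pos"],s["wrist_force"],s["finger_gap"],s["grip_force"])
c=read_camera("wrist"); W=c["image"]
c2=read_camera("scene"); p=proj(c2,[s["tcp_pos"],s["tcp_pos"]-[0,0,.115]]); print(p)
o=p.mean(0).astype(int)-[60,60]; print(o)
cv2.imwrite("pics/s3.png",np.hstack([W,cv2.resize(c2["image"][o[1]:o[1]+128,o[0]:o[0]+96],(288,384))]))
E
```

```text
[0.38106539 0.0854516  0.26435439] [ 0.19119442  0.18773072 -2.16120776] 0.016174973344056084 87.70594954490662
[[343.89986872 149.07846612]
 [335.48601255 180.74172351]]
[279 104]
```

View pics/s3.png

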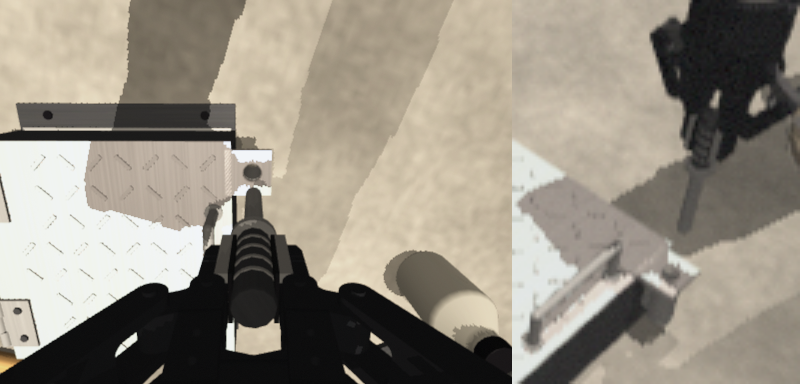

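Pin is clear of the lug, held nearly upright (tip at wrist (254,190), collar and lug hole visible). Carrying it over to the pot.

Emit:
send_rows --increments '[{"dx": 0.05, "dy": -0.4, "dz": 0, "roll": 0, "claw": -1}, {"dx": 0.15, "dy": -1.4, "dz": 0, "roll": 0, "claw": -1}, {"dx": 0.3, "dy": -2.8, "dz": 0, "roll": 0, "claw": -1}, {"dx": 0.5, "dy": -4.3, "dz": 0, "roll": 0, "claw": -1}, {"dx": 0.65, "dy": -5.8, "dz": 0, "roll": 0, "claw": -1}]'

```text
clock: 4.78
tcp_pos: [0.397, -0.0612, 0.2637]
orientation: [-0.0, -0.154, 0.988, 0.0]
wrist_force: [-0.3, 0.0, -0.8]
finger_gap: 0.0159
grip_force: 87.9
```

Emit:
send_rows --increments '[{"dx": 0.15, "dy": -1.5, "dz": 0, "roll": 0, "claw": -1}, {"dx": 0.3, "dy": -3, "dz": 0, "roll": 0, "claw": -1}, {"dx": 0.5, "dy": -4.5, "dz": 0, "roll": 0, "claw": -1}, {"dx": 0.65, "dy": -6, "dz": 0, "roll": 0, "claw": -1}, {"dx": 0.85, "dy": -7.5, "dz": 0, "roll": 0, "claw": -1}]'

```text
clock: 5.4
tcp_pos: [0.4178, -0.2488, 0.2635]
orientation: [-0.0, -0.154, 0.988, 0.0]
wrist_force: [0.3, 0.5, -0.7]
finger_gap: 0.0158
grip_force: 87.9
```

Emit:
send_rows --increments '[{"dx": 0.15, "dy": -1.5, "dz": 0, "roll": 0, "claw": -1}, {"dx": 0.3, "dy": -2.9, "dz": 0, "roll": 0, "claw": -1}, {"dx": 0.45, "dy": -4.1, "dz": 0, "roll": 0, "claw": -1}, {"dx": 0.55, "dy": -5, "dz": 0, "roll": 0, "claw": -1}, {"dx": 0.6, "dy": -5.44, "dz": 0, "roll": 0, "claw": -1}]'

```text
clock: 6.02
tcp_pos: [0.4327, -0.3846, 0.263]
orientation: [-0.0, -0.153, 0.988, 0.001]
wrist_force: [0.1, -0.4, -2.0]
finger_gap: 0.0157
grip_force: 87.9
```

```bash
python3 - <<'E'
from h import *
import cv2
s=get_state(); t=s["tcp_pos"]; print(t,s["wrist_force"],s["finger_gap"],s["grip_force"])
c=read_camera("wrist"); W=c["image"].copy()
for p in proj(c,np.array([t-[0,0,.115],[.4335,-.383,.09]])):
    print(p); cv2.drawMarker(W,tuple(int(v) for v in p.round()),(0,0,255),0,8)
S=read_camera("scene"); p=proj(S,np.array([t,t-[0,0,.115],[.4335,-.383,.09]])); print(p)
o=p.mean(0).astype(int)-[48,64]; im=S["image"].copy()
for a in p: im[int(a[1].round()),int(a[0].round())]=(0,0,255)
print(o);cv2.imwrite("pics/s4.png",np.hstack([W,cv2.resize(im[o[1]:o[1]+128,o[0]:o[0]+96],(288,384))]))
E
```

```text
[ 0.43273561 -0.38455962  0.26304631] [ 0.11179474 -0.43090329 -2.01756633] 0.0157087450968031 87.86661744117737
[255.17364969 192.5984961 ]
[256.06230172 175.05390648]
[[236.33331627  60.03816214]
 [236.96033486  91.74100397]
 [237.25446755 106.45866   ]]
[188  22]
```

View pics/s4.png

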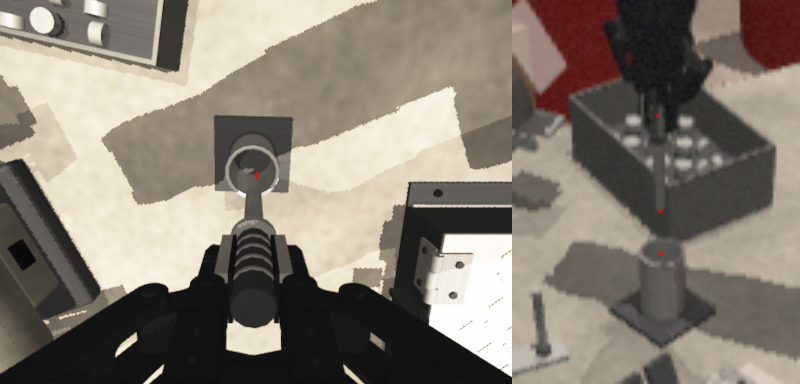

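Pin tip (254,192) hangs just short of the tube mouth, whose rim centres at (252,171), about 4 mm off prediction and inside the 16 mm clearance. I'll make a small correction and lower.

Emit:
send_rows --increments '[{"dx": -0.06, "dy": -0.1, "dz": -0.5, "roll": 0, "claw": -1}, {"dx": -0.06, "dy": -0.1, "dz": -1.3, "roll": 0, "claw": -1}, {"dx": -0.06, "dy": -0.1, "dz": -2.1, "roll": 0, "claw": -1}, {"dx": -0.06, "dy": -0.1, "dz": -2.9, "roll": 0, "claw": -1}, {"dx": -0.06, "dy": -0.1, "dz": -3.7, "roll": 0, "claw": -1}]'

```text
clock: 6.75
tcp_pos: [0.4316, -0.3842, 0.1703]
orientation: [-0.0, -0.155, 0.988, 0.0]
wrist_force: [0.4, -0.8, -0.7]
finger_gap: 0.016
grip_force: 87.9
```

Emit:
send_rows --increments '[{"dx": 0, "dy": 0, "dz": -0.7, "roll": 0, "claw": -1}, {"dx": 0, "dy": 0, "dz": -1.2, "roll": 0, "claw": -1}, {"dx": 0, "dy": 0, "dz": -1.5, "roll": 0, "claw": -1}, {"dx": 0, "dy": 0, "dz": -1.7, "roll": 0, "claw": -1}, {"dx": 0, "dy": 0, "dz": -1.7, "roll": 0, "claw": -1}]'

```text
clock: 7.38
tcp_pos: [0.4319, -0.3855, 0.129]
orientation: [-0.0, -0.154, 0.988, 0.0]
wrist_force: [0.9, 0.1, -0.7]
finger_gap: 0.0162
grip_force: 87.9
```

Now open, wait, then rise.

Emit:
send_rows --increments '[{"dx": 0, "dy": 0, "dz": 0, "roll": 0, "claw": -0.3}, {"dx": 0, "dy": 0, "dz": 0, "roll": 0, "claw": 0.4}, {"dx": 0, "dy": 0, "dz": 0, "roll": 0, "claw": 0.5}, {"dx": 0, "dy": 0, "dz": 0, "roll": 0, "claw": 0.5}, {"dx": 0, "dy": 0, "dz": 0.3, "roll": 0, "claw": 0.5}]'

```text
clock: 8.0
tcp_pos: [0.4316, -0.3852, 0.1363]
orientation: [-0.0, -0.154, 0.988, 0.001]
wrist_force: [0.5, 0.3, -0.8]
finger_gap: 0.0641
grip_force: 0.0
```

Emit:
send_rows --increments '[{"dx": 0, "dy": 0, "dz": 0.6, "roll": 0, "claw": 0.5}, {"dx": 0, "dy": 0, "dz": 1.6, "roll": 0, "claw": 0.5}, {"dx": 0, "dy": 0, "dz": 2.8, "roll": 0, "claw": 0.5}, {"dx": 0, "dy": 0, "dz": 4, "roll": 0, "claw": 0.5}, {"dx": 0, "dy": 0, "dz": 5, "roll": 0, "claw": 0.5}]'

```text
clock: 8.62
tcp_pos: [0.4321, -0.3858, 0.2643]
orientation: [0.001, -0.154, 0.988, -0.001]
wrist_force: [0.6, -0.3, -0.2]
finger_gap: 0.0642
grip_force: 0.0
```

```bash
python3 - <<'E'
from h import *
import cv2
s=get_state(); t=s["tcp_pos"]; print(t,s["wrist_force"],s["finger_gap"],s["grip_force"])
W=read_camera("wrist")["image"]; S=read_camera("scene")["image"]
cv2.imwrite("pics/s5.png",np.hstack([W,cv2.resize(S[40:168,190:286],(288,384))]))
E
```

```text
[ 0.43213773 -0.38581879  0.26425688] [ 0.61854082 -0.30326899 -0.23402445] 0.06424491731724617 0.0
```

View pics/s5.png

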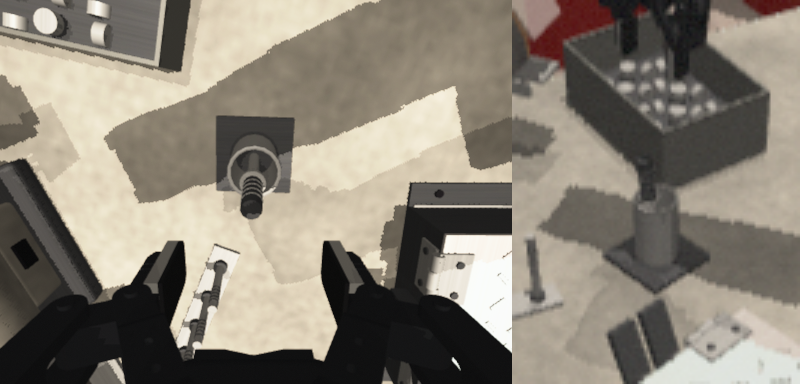

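The pin stands in the pot, leaning slightly on the rim (handle at wrist (252,195)), and the fingers are clear. Next is the bar handle at about (0.483, 0.076, 0.129).

Emit:
send_rows --increments '[{"dx": 0.2, "dy": 1.5, "dz": 0, "roll": 0, "claw": 0.2}, {"dx": 0.4, "dy": 3.5, "dz": 0, "roll": 0, "claw": 0.2}, {"dx": 0.65, "dy": 5.8, "dz": 0, "roll": 0, "claw": 0.2}, {"dx": 0.9, "dy": 8, "dz": 0, "roll": 0, "claw": 0.2}, {"dx": 1.15, "dy": 10.2, "dz": 0, "roll": 0, "claw": 0.2}]'

```text
clock: 9.35
tcp_pos: [0.4604, -0.1288, 0.2614]
orientation: [0.0, -0.154, 0.988, 0.0]
wrist_force: [1.0, -1.0, -0.2]
finger_gap: 0.0511
grip_force: 0.0
```

Emit:
send_rows --increments '[{"dx": 0.25, "dy": 2.2, "dz": 0, "roll": 0, "claw": 0.2}, {"dx": 0.5, "dy": 4.4, "dz": 0, "roll": 0, "claw": 0.2}, {"dx": 0.7, "dy": 6.4, "dz": 0, "roll": 0, "claw": 0.2}, {"dx": 0.9, "dy": 8.3, "dz": -0.8, "roll": 0, "claw": 0.2}, {"dx": 0.9, "dy": 8.3, "dz": -1.2, "roll": 0, "claw": 0.2}]'

```text
clock: 9.98
tcp_pos: [0.4824, 0.0798, 0.2304]
orientation: [-0.001, -0.157, 0.988, 0.0]
wrist_force: [-0.3, -0.6, 0.5]
finger_gap: 0.0513
grip_force: 0.0
```

```bash
python3 - <<'E'
from h import *
import cv2
s=get_state(); t=s["tcp_pos"]; print(t,s["orientation"],s["finger_gap"])
c=read_camera("wrist"); W=c["image"].copy()
q=(0.5155,-0.026,-1.2625)
for p in proj(c,place(q,[(-107,-55,129),(-107,0,129),(-107,55,129),(-125,-125,89),(-125,125,89)])):
    print(p); cv2.drawMarker(W,tuple(int(v) for v in p.round()),(0,0,255),0,8)
cv2.imwrite("pics/s6.png",W)
E
```

```text
[0.48241884 0.07980101 0.23043523] [-5.49961566e-04 -1.56628341e-01  9.87657395e-01  3.61184246e-04] 0.05131867566308571
[250.35753185 120.63508485]
[250.09409146 197.53109504]
[249.86446249 264.55784029]
[275.67607532  18.3978792 ]
[268.77545918 307.95740052]
```

View pics/s6.png

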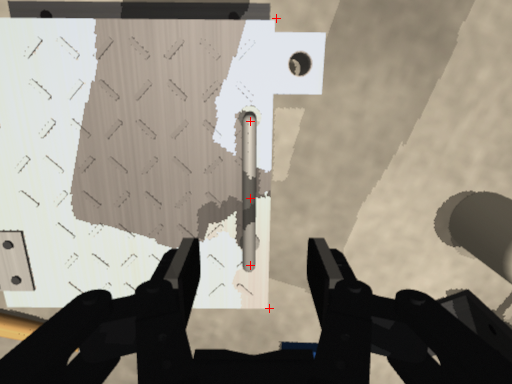

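The bar runs from (251,112) to (248,268), matching the prediction and lined up with the fingers. Going down and gripping it.

Emit:
send_rows --increments '[{"dx": 0, "dy": -0.15, "dz": -1.2, "roll": 0, "claw": 0.2}, {"dx": 0, "dy": -0.15, "dz": -2.4, "roll": 0, "claw": 0.2}, {"dx": 0, "dy": -0.15, "dz": -3.4, "roll": 0, "claw": 0.2}, {"dx": 0, "dy": -0.15, "dz": -4.04, "roll": 0, "claw": 0.2}, {"dx": 0, "dy": -0.15, "dz": -4.04, "roll": 0, "claw": 0.2}]' --grip_force 30

```text
clock: 10.65
tcp_pos: [0.4821, 0.072, 0.1296]
orientation: [-0.001, -0.153, 0.988, 0.0]
wrist_force: [0.1, 0.9, 1.0]
finger_gap: 0.0512
grip_force: 0.0
```

Emit:
send_rows --increments '[{"dx": 0, "dy": 0, "dz": 0, "roll": 0, "claw": -0.4}, {"dx": 0, "dy": 0, "dz": 0, "roll": 0, "claw": -1}, {"dx": 0, "dy": 0, "dz": 0, "roll": 0, "claw": -1}, {"dx": 0, "dy": 0, "dz": 0, "roll": 0, "claw": -1}, {"dx": 0, "dy": 0, "dz": 0, "roll": 0, "claw": -1}]'

```text
clock: 11.28
tcp_pos: [0.4827, 0.0764, 0.1316]
orientation: [0.001, -0.155, 0.988, 0.004]
wrist_force: [-2.6, 12.2, 5.1]
finger_gap: 0.0086
grip_force: 29.4
```

```bash
python3 - <<'E'
from h import *
s=get_state(); t=s["tcp_pos"]; print(t,s["wrist_force"],s["finger_gap"],s["grip_force"])
# cumulative shift of the bar (units) for lid angles, hatch x at yaw
u=np.array([np.cos(-1.2625),np.sin(-1.2625)])
for a in np.r_[np.arange(0,1.5,.1),1.5,1.57]:
    x=-.236*np.cos(a)+.04*np.sin(a)+.236; z=.236*np.sin(a)+.04*np.cos(a)-.04
    print(round(a,2),(np.r_[u*x,z]/.025).round(2))
E
```

```text
[0.48274894 0.07636762 0.13161883] [-2.60278472 12.18439894  5.14394562] 0.008578200805904896 29.421114921569824
0.0 [ 0. -0.  0.]
0.1 [ 0.06 -0.2   0.93]
0.2 [ 0.15 -0.48  1.84]
0.3 [ 0.27 -0.85  2.72]
0.4 [ 0.42 -1.3   3.55]
0.5 [ 0.58 -1.83  4.33]
0.6 [ 0.77 -2.43  5.05]
0.7 [ 0.99 -3.1   5.71]
0.8 [ 1.22 -3.82  6.29]
0.9 [ 1.46 -4.6   6.79]
1.0 [ 1.73 -5.42  7.21]
1.1 [ 2.   -6.27  7.54]
1.2 [ 2.28 -7.16  7.78]
1.3 [ 2.57 -8.06  7.92]
1.4 [ 2.86 -8.97  7.97]
1.5 [ 3.15 -9.88  7.93]
1.57 [  3.35 -10.51   7.84]
```

Bar gripped (8.6 mm gap), with about 12 N of side preload because the command sits 3.5 mm off. I'll add that correction to the arc and swing slowly.

Emit:
send_rows --increments '[{"dx": -0.01, "dy": 0.04, "dz": 0.47, "roll": 0, "claw": -1}, {"dx": 0.02, "dy": -0.07, "dz": 0.93, "roll": 0, "claw": -1}, {"dx": 0.06, "dy": -0.2, "dz": 1.39, "roll": 0, "claw": -1}, {"dx": 0.11, "dy": -0.35, "dz": 1.84, "roll": 0, "claw": -1}, {"dx": 0.17, "dy": -0.53, "dz": 2.28, "roll": 0, "claw": -1}]'

```text
clock: 11.9
tcp_pos: [0.4877, 0.0606, 0.1886]
orientation: [0.001, -0.154, 0.988, 0.001]
wrist_force: [3.1, 5.6, -3.7]
finger_gap: 0.0089
grip_force: 29.3
```

```bash
cat > st.py <<'E'
from h import *
s=get_state(); t=s["tcp_pos"]; print(t.round(4),s["wrist_force"].round(1),s["ft_torque"].round(2),s["finger_gap"].round(4),s["grip_force"].round(1))
b=np.array([.4827,.0764,.1306]); u=np.array([np.cos(-1.2625),np.sin(-1.2625)])
d=(t-b)[:2]; x,y=d@u,-d[0]*u[1]+d[1]*u[0]; z=t[2]-b[2]
print("radial",np.hypot(x-.236,z+.04)-.2394,"along bar",y,"angle",np.arctan2(z+.04,.236-x)-np.arctan2(.04,.236))
E
python3 st.py
```

```text
Traceback (most recent call last):
  File "st.py", line 2, in <module>
    s=get_state(); t=s["tcp_pos"]; print(t.round(4),s["wrist_force"].round(1),s["ft_torque"].round(2),s["finger_gap"].round(4),s["grip_force"].round(1))
                                                                                                      ^^^^^^^^^^^^^^^^^^^^^
AttributeError: 'float' object has no attribute 'round'
```

Emit:
send_rows --increments '[{"dx": 0.06, "dy": -0.19, "dz": 0.44, "roll": 0, "claw": -1}, {"dx": 0.13, "dy": -0.41, "dz": 0.86, "roll": 0, "claw": -1}, {"dx": 0.21, "dy": -0.64, "dz": 1.27, "roll": 0, "claw": -1}, {"dx": 0.29, "dy": -0.9, "dz": 1.67, "roll": 0, "claw": -1}, {"dx": 0.37, "dy": -1.17, "dz": 2.05, "roll": 0, "claw": -1}]'

```text
clock: 12.52
tcp_pos: [0.4967, 0.032, 0.2402]
orientation: [0.001, -0.154, 0.988, 0.002]
wrist_force: [2.1, 8.2, -0.1]
finger_gap: 0.0086
grip_force: 29.3
```

```bash
sed -i 's/,s\["finger_gap"\].*$/,round(s["finger_gap"],4),round(s["grip_force"],1))/' st.py; python3 st.py
```

```text
[0.4967 0.032  0.2402] [ 2.1  8.2 -0.1] [ 1.78 -0.43 -0.03] 0.0086 29.3
radial 0.001981305780600573 along bar -0.00012036070260854938 angle 0.5005954778497467
```

Emit:
send_rows --increments '[{"dx": 0.08, "dy": -0.27, "dz": 0.37, "roll": 0, "claw": -1}, {"dx": 0.17, "dy": -0.55, "dz": 0.73, "roll": 0, "claw": -1}, {"dx": 0.28, "dy": -0.88, "dz": 1.08, "roll": 0, "claw": -1}, {"dx": 0.39, "dy": -1.22, "dz": 1.41, "roll": 0, "claw": -1}, {"dx": 0.5, "dy": -1.58, "dz": 1.71, "roll": 0, "claw": -1}]'

```text
clock: 13.15
tcp_pos: [0.5093, -0.0077, 0.2833]
orientation: [0.001, -0.154, 0.988, 0.002]
wrist_force: [1.8, 7.1, 2.8]
finger_gap: 0.0085
grip_force: 29.3
```

```bash
python3 st.py
```

```text
[ 0.5093 -0.0077  0.2833] [1.8 7.1 2.8] [ 1.7  -0.31 -0.04] 0.0085 29.3
radial 0.003444023107265798 along bar -0.00018801902202786325 angle 0.7485871986136158
```

Emit:
send_rows --increments '[{"dx": 0.12, "dy": -0.35, "dz": 0.3, "roll": 0, "claw": -1}, {"dx": 0.24, "dy": -0.73, "dz": 0.57, "roll": 0, "claw": -1}, {"dx": 0.36, "dy": -1.11, "dz": 0.82, "roll": 0, "claw": -1}, {"dx": 0.49, "dy": -1.52, "dz": 1.05, "roll": 0, "claw": -1}, {"dx": 0.62, "dy": -1.93, "dz": 1.25, "roll": 0, "claw": -1}]'

```text
clock: 13.78
tcp_pos: [0.5247, -0.0563, 0.315]
orientation: [0.001, -0.154, 0.988, 0.001]
wrist_force: [0.6, 8.7, 6.6]
finger_gap: 0.0091
grip_force: 29.7
```

```bash
python3 st.py
```

```text
[ 0.5247 -0.0563  0.315 ] [0.6 8.7 6.6] [ 1.79  0.06 -0.04] 0.0091 29.7
radial 0.00502146919671112 along bar -0.0002533387811414073 angle 0.9956292944625545
```

Emit:
send_rows --increments '[{"dx": 0.12, "dy": -0.38, "dz": 0.24, "roll": 0, "claw": -1}, {"dx": 0.25, "dy": -0.8, "dz": 0.43, "roll": 0, "claw": -1}, {"dx": 0.39, "dy": -1.23, "dz": 0.57, "roll": 0, "claw": -1}, {"dx": 0.53, "dy": -1.68, "dz": 0.68, "roll": 0, "claw": -1}, {"dx": 0.67, "dy": -2.13, "dz": 0.76, "roll": 0, "claw": -1}]'

```text
clock: 14.4
tcp_pos: [0.5418, -0.1104, 0.3333]
orientation: [0.001, -0.154, 0.988, 0.0]
wrist_force: [3.6, 5.1, 4.0]
finger_gap: 0.0086
grip_force: 30.0
```

```bash
python3 st.py
```

```text
[ 0.5418 -0.1104  0.3333] [3.6 5.1 4. ] [ 1.02 -0.56 -0.08] 0.0086 30.0
radial 0.0065730199832654546 along bar -0.0003553010033300816 angle 1.2394787717940654
```

Emit:
send_rows --increments '[{"dx": 0.15, "dy": -0.45, "dz": 0.08, "roll": 0, "claw": -1}, {"dx": 0.29, "dy": -0.9, "dz": 0.12, "roll": 0, "claw": -1}, {"dx": 0.42, "dy": -1.3, "dz": 0.14, "roll": 0, "claw": -1}, {"dx": 0.52, "dy": -1.6, "dz": 0.14, "roll": 0, "claw": -1}, {"dx": 0.58, "dy": -1.81, "dz": 0.12, "roll": 0, "claw": -1}]'

```text
clock: 15.02
tcp_pos: [0.5564, -0.1567, 0.336]
orientation: [0.001, -0.154, 0.988, -0.001]
wrist_force: [2.7, 3.5, 8.3]
finger_gap: 0.0085
grip_force: 31.4
```

```bash
python3 st.py; python3 - <<'E'
from h import *
import cv2
T,S=read_camera("top"),read_camera("scene"); t=get_state()["tcp_pos"]
cv2.imwrite("pics/t7.png",T["image"]); cv2.imwrite("pics/s7.png",S["image"])
# predicted lid corners for angles, saved overlay
q=(0.5155,-0.026,-1.2625)
def edge(a): return place(q,[(129-254*np.cos(a),y,89+254*np.sin(a)) for y in(-125,125)])
im=cv2.resize(S["image"][100:260,190:350],(640,640)[:2]); im=cv2.resize(S["image"][110:260,190:390],(800,600),interpolation=cv2.INTER_CUBIC)
for a,col in((1.35,(255,0,0)),(1.45,(0,255,0)),(1.57,(0,0,255))):
    p=((proj(S,edge(a))-[190,110]+.5)*4-.5).round().astype(int); print(a,p.tolist())
    cv2.line(im,tuple(p[0].tolist()),tuple(p[1].tolist()),col,1)
cv2.imwrite("pics/s7c.png",im)
E
```

```text
[ 0.5564 -0.1567  0.336 ] [2.7 3.5 8.3] [ 0.63 -0.45 -0.01] 0.0085 31.4
radial 0.006159269834716513 along bar -0.0004617573942170272 angle 1.4374186258570556
1.35 [[383, -117], [94, 66]]
1.45 [[354, -138], [64, 40]]
1.57 [[319, -160], [28, 14]]
```

View pics/s7c.png

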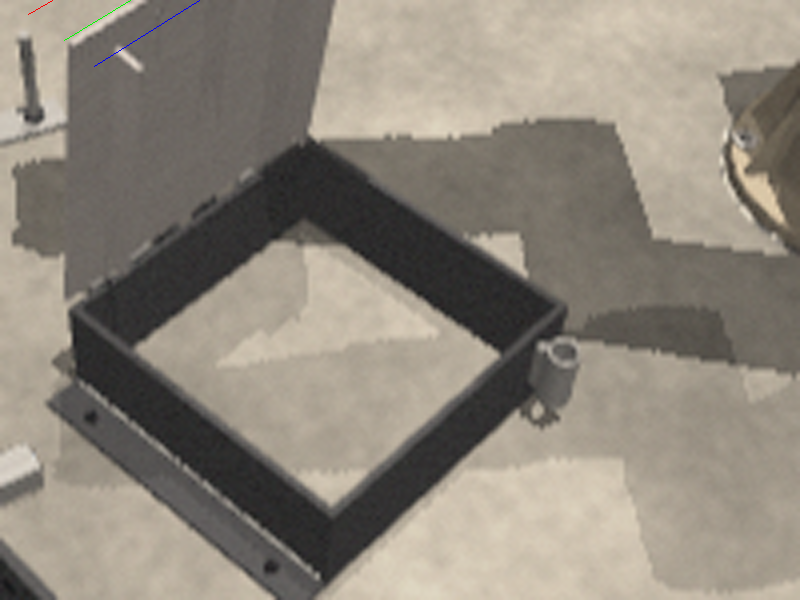

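The lid's upper corner at (66,44) sits on the green 1.45 line, so the lid is at about 1.44 rad, as the TCP arc says. Last 0.13 rad, gently.

Emit:
send_rows --increments '[{"dx": 0.08, "dy": -0.25, "dz": 0, "roll": 0, "claw": -1}, {"dx": 0.18, "dy": -0.55, "dz": -0.02, "roll": 0, "claw": -1}, {"dx": 0.27, "dy": -0.85, "dz": -0.03, "roll": 0, "claw": -1}, {"dx": 0.34, "dy": -1.07, "dz": -0.05, "roll": 0, "claw": -1}, {"dx": 0.38, "dy": -1.18, "dz": -0.06, "roll": 0, "claw": -1}]'

```text
clock: 15.75
tcp_pos: [0.5655, -0.1854, 0.3326]
orientation: [-0.0, -0.154, 0.988, 0.0]
wrist_force: [3.8, 2.3, -0.1]
finger_gap: 0.0083
grip_force: 31.0
```

Emit:
send_rows --increments '[{"dx": 0, "dy": 0, "dz": 0, "roll": 0, "claw": -1}, {"dx": 0, "dy": 0, "dz": 0, "roll": 0, "claw": -1}, {"dx": 0, "dy": 0, "dz": 0, "roll": 0, "claw": -1}, {"dx": 0, "dy": 0, "dz": 0, "roll": 0, "claw": -1}, {"dx": 0, "dy": 0, "dz": 0, "roll": 0, "claw": -1}]' --grip_force 45

```text
clock: 16.38
tcp_pos: [0.5653, -0.1846, 0.3327]
orientation: [-0.0, -0.154, 0.988, 0.001]
wrist_force: [4.9, 2.9, -1.1]
finger_gap: 0.008
grip_force: 43.8
```

```bash
python3 st.py; python3 - <<'E'
from h import *
import cv2
S=read_camera("scene"); g=cv2.cvtColor(S["image"],cv2.COLOR_BGR2GRAY)
# far lid corner (hatch y +125): rows of gray around prediction
q=(0.5155,-0.026,-1.2625)
for a in(1.47,1.57,1.67): print(a,proj(S,place(q,[(129-254*np.cos(a),125,89+254*np.sin(a))])).round(1))
for r in range(106,128): print(r,g[r,190:216])
p=S["image"][60:110,215:260]; W=read_camera("top")["image"]; 
print(proj(read_camera("top"),np.array([[.4335,-.383,.15]])))
E
```

```text
[ 0.5653 -0.1846  0.3327] [ 4.9  2.9 -1.1] [ 0.69 -0.85 -0.03] 0.008 43.8
radial 0.005625086356403408 along bar -0.0005272924338771551 angle 1.55759265354438
1.47 [[204.1 118.5]]
1.57 [[196.7 113.1]]
1.67 [[189.6 108.6]]
106 [185 182 180 179 174 172 172 174 177 181 182 183 179 178 179 177 175 176
 179 187 207 198 177 150 109 121]
107 [183 178 179 180 176 178 176 178 180 180 183 181 178 175 174 172 168 184
 201 186 175 148 104 124 119 120]
108 [179 173 176 176 177 175 176 180 179 177 180 179 175 173 173 183 198 205
 195 147 105 119 112 119 121 119]
109 [177 176 172 176 177 175 177 181 178 178 176 179 177 180 183 205 198 183
 140 119 109 121 120 119 119 119]
110 [178 178 179 179 183 178 180 182 175 179 178 181 189 203 184 179 144 118
 114 118 120 119 120 119 116 117]
111 [185 185 184 183 177 177 174 175 175 176 186 199 207 197 151 109 104 120
 123 118 123 117 117 118 121 119]
112 [186 189 184 182 181 175 175 176 183 190 206 200 183 151 119 121 113 120
 120 119 121 117 118 121 120 121]
113 [182 182 181 179 180 180 183 179 180 190 182 149 118 123 123 119 122 118
 115 119 119 120 120 123 
[... 892 characters left out ...]
108]
122 [178 179 180 188 186  77  87  81 169 109 120 120 118 121 118 122 121 122
 121 119 118 107 107 107 107 106]
123 [181 182 182 185 190  71  86  70 135 114 120 123 118 119 120 123 121 121
 122 119 115 109 106 107 107 105]
124 [179 183 184 182 185  82  73  86 123 122 116 123 119 123 120 118 121 119
 118 117 119 103 108 107 109 105]
125 [181 182 180 180 181 113  81  81 128 134 116 122 120 120 118 118 120 117
 116 116 116 103 106 108 107 109]
126 [181 178 182 182 180 126  82  79 120 148 115 119 119 120 118 120 117 118
 117 114 117 108 106 107 106 107]
127 [181 178 180 180 180 122  78  87 108 141 112 121 118 118 119 116 115 118
 118 120 121 106 105 107 106 107]
[[385.55952487 248.3973302 ]]
```

The lid corner at (198,113) gives about 1.556 rad and the TCP arc gives 1.558. The lid is still and the grip is 44 N. Handing in.

```bash
python3 -c "
from workcell import *
print(get_state()['qvel'].round(3)); print(hand_in())"
```

```text
[-0.     0.     0.    -0.002  0.     0.001]
the job is handed in; nothing more can be done
None
```

I stood the pin in the tube pot and swung the lid up to about 1.56 rad. The handle was still gripped (44 N) and the arm was at rest when I handed in at about 16.5 s; no verdict came back.

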